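# Collapse the telescoping box holder one hole and set the slide box in it

## Robot

A 6-joint arm with a two-finger parallel gripper is mounted at the origin on a cart in front of the work surface, level with it; the furniture and walls round the work are solid. World frame = base frame: x ahead of the robot, y to its left, z up, the work surface at z = 0. Lengths are in mm, angles in rad, forces in N, time in s.
With the tool pointing down it reaches from about 300 to 775 mm from the base axis. Payload 14.6 kg.
Tool frame: the origin (TCP) lies at the very end of the fingers, on their centre line; the grasp point (between the pads) lies 19 mm behind it; z points along the fingers, y is the line along which they close (so a half turn about z gives the same grasp; the last joint's range is limited). The gripper opens to 94 mm and grips with 3 to 60 N. Pads are 16 mm wide; open, the fingers measure 119 mm over their backs; the gripper's body (75 mm by 177 mm) begins 78 mm behind the grasp point.
Start: joints at [1.063, 0.3, 1.521, -0, 1.321, -0.067], TCP at [234.661, 497.417, 205.446] pointing down, gripper open.
Joint ranges: [-3.03, 3.03], [-0.79, 2.21], [0.23, 2.52], [-1.04, 4.18], [0, 3.07], [-2.55, 2.55]. Speed limits (rad/s): [2.22, 2.22, 2.57, 3.14, 3.14, 3.14].

## Interface

Orientations are given as [roll, pitch, yaw] about the fixed x, y, z axes, in that order (R = Rz(yaw) Ry(pitch) Rx(roll)).
In Python, from cell import manip gives the robot as it stands.
- The arm moves only by the tool servo_tool, never from a script. Its argument "motion" is a list that holds one entry, the list of rows, each a list of 7 numbers: the shift along the world's x, y, z as a fraction of full scale, then the turn, a rotation vector about the world's x, y, z as a fraction of full scale, then the closure, from 0 (fully open) to 1 (shut). In form: [[[x, y, z, rx, ry, rz, gripper], ...]]. A call has 1 to 10 rows; each row is the pose to reach, as a shift and turn from the pose commanded when the call began, turning the shorter way round; what a row does not reach only later rows make up. Full scale, the value 1, is 0.5 m for a shift and pi rad for a turn. A row lasts 1/10 s, in which the tool goes at most 50 mm and 8.59 degrees, less where a joint would pass 70% of its speed; a pose out of reach is approached as far as the arm can. A call with a number of a shift or a turn outside -1 to 1 is refused whole. A call with a gripper value outside its range is refused whole. The fingers move at their own pace and stop on an object; "newtons" is the grip in N (left out, the last holds). Time passes only in rows, so rows that repeat a pose let the fingers close. It gives the time, the measured TCP pose, the force, the opening and the grip force at its end, in the units of the state.
- manip.read_state(): the state, without advancing time (a new reading comes with each control period).
- manip.camera(name): name is "scene" or "top" or "wrist"; returns a dict with "frame" (420x560x3 uint8, red, green, blue), "range_z" (420x560 float32, mm along the optical axis (not along the pixel's ray), 0 where there is no reading), "vfov" (degrees; the focal length in pixels is half the picture's height over the tangent of half this angle, whatever the lens; pixels are square), "cx", "cy" (the principal point, pixels), "cam_to_world" (4x4, takes a point from camera to world coordinates). Camera axes: x right, y down, z forward; pixel columns grow to the right and rows downward; lengths in mm; the calibration is good to about 2 mm. The wrist camera is an equidistant fisheye: a pixel r from the principal point sees the ray r / f radians off the axis. A picture is of the moment at which its call begins.
- manip.sign_off(): hands the job in; it is judged then, once.
The state is a dict: "clock": time; "joints": joint angles; "qd": joint speeds; "effort": joint torques, N m; "eef_pos": TCP position; "eef_rot": TCP orientation; "wrist_force": force on the tool from outside, world axes, zero at the start; "moment": the same for the moment, N m; "finger_gap": finger opening in mm; "finger_force": force on a finger pad.
Only numpy, scipy, OpenCV 4.12 (cv2) and the standard library are available. Lean on these libraries where they do the work, as an engineer would, in place of code of your own. Each camera call takes 0.05 s, during which the arm holds its last target. There are 200 camera calls.

## Task

Make the telescoping box holder one hole shorter: press in the sprung button on the side of its tube, slide the outer tube in and let the button spring fully out in the very next hole, without ever forcing the tube hard against the button. Then set the slide box flat on the holder's base plate, squarely between the two jaws, and let go.

Things in the scene. Friction and masses are not known exactly. Their poses are not given: they have to be found in the camera images.
- holder: Fixed stand: grey steel base plate 170 x 300 mm (its x -35..135, y -150..150, top at z 8 mm), grey block 68 mm high at y -142..-112. Origin on the worktop straight below the button, z up. A square telescope lies level along its y, axis at x 0, z 50 mm. Only the plate and telescope lie within 60 mm of the tube's axis by the button
- tube: Outer tube, aluminium, 24 x 24 mm, 3 mm wall, slides along the holder's y over a dark inner tube; origin = holder's origin when tube_slide is 0. At the start the button is out of its first 12 mm square hole, in the front (-x) wall, 28 mm from the open (-y) end. Two more such holes are in a strip screwed on to the +y side of it, a little differently each time. Its +y end carries the moving jaw
- tube_slide (a joint): How far the outer tube is pushed in (m): about 0 at the start, grows as tube and moving jaw travel to the holder's -y. The next hole comes somewhere between 0.031 and 0.054, one more 0.026 beyond; each has 1.5 mm play either way. Free sliding takes 6 to 9 N; the tube stops dead once the button is out in a hole
- button_press (a joint): How far the button is pressed in (m): 0 = out (locked), 0.0045 = nose flush with the tube's face, 0.0085 = stop. Spring 3 N (out) to 5 N (in). Pressed less than 0.003 the tube is locked; from there the bevelled nose rides under the hole's edge if the tube is slid with 10 to 16 N, and stays under the wall till the next hole
- button: Sprung button, 9 mm square with bevelled nose, carried by the inner tube, so it stays put while the outer tube slides. It sticks out of the tube's -x side at z 50 mm and is pressed to the holder's +x. Origin = holder's origin when out. Squeezing the outer tube across (along x), one finger over the button, presses it flush. It stands a push of 12 N from the tube
- button_nose (a point): Tip of the button's nose; 4.5 mm proud of the tube's front face and 16.5 mm to -x from the tube's axis when out
- jaw_face (a point): Middle of the moving jaw's rubber face, 30 mm above the worktop, at the holder's x = 95 mm; faces the holder's -y; jaw top at z 58 mm. The fixed jaw, 60 mm wide (x 65..125 mm), top at z 48 mm, stands across from it on the plate, its rubber face at the holder's y = -4 mm. In the next hole the faces are 87 to 112 mm apart
- slide_box: Loose closed card box of glass slides, 57 (its x) x 83 (its y) x 31 mm high, 0.11 kg; origin at the centre of its underside. It goes between the jaws with its long side along the holder's y
Not all that is in view belongs to the job. What is shaped like the slide_box but pink or turquoise is not meant.

How it is judged:
By the outcome, as a careful person would: the job done as asked, in the order asked, and still so for the second after the job is handed in, with the robot touching nothing.
It also fails if it takes over 72 s, if anything falls off the work surface, if the arm or the gripper's body presses on something with over 40 N, if the wrist force passes 120 N, or if a joint passes its speed limit or range.

## Working session

There is one attempt and no reset: what is moved stays moved. The work goes in short steps, Python scripts to look and compute and a tool call to move; the robot and the scene stay as the last step left them, time stands still between calls to the robot, and variables do not carry over. Pictures are saved under pics/ and viewed, at most 10 in all, crops included, and the job is handed in when it is done.

Besides the shell and the picture viewer there is one more tool, called as name(argument=value, ...) on one line, values as JSON. servo_tool: Moves the arm, as the interface text tells. Its arguments: {"type":"object","properties":{"motion":{"type":"array"},"newtons":{"type":"number"}},"required":["motion"]}

```bash
ls; mkdir -p pics; cat > h.py <<'E'
import numpy as np, cv2
from cell import manip
def cam(n):
    c=manip.camera(n); c['f']=210/np.tan(np.radians(c['vfov'])/2); return c
def pts(c):  # world points per pixel (pinhole) from depth
    z=c['range_z'].astype(float); v,u=np.mgrid[:420,:560]
    P=np.stack([(u-c['cx'])/c['f']*z,(v-c['cy'])/c['f']*z,z,np.ones_like(z)],-1)
    return (P@np.array(c['cam_to_world']).T)[...,:3]
E
python3 - <<'E'
from h import *
a=cam('scene');b=cam('top')
for n,c in(('scene',a),('top',b)):
    np.savez(n+'.npz',frame=c['frame'],P=pts(c),f=c['f'],T=c['cam_to_world'],cx=c['cx'],cy=c['cy'])
    cv2.imwrite(f'pics/{n}.png',c['frame'][...,::-1]); print(n,c['f'],np.round(c['cam_to_world'],3).tolist())
s=manip.read_state();print(s)
E
```

```text
pics
scene 505.6933764302673 [[-0.872, -0.296, 0.389, -1.515], [-0.488, 0.488, -0.724, 1223.242], [0.024, -0.821, -0.57, 805.89], [0.0, 0.0, 0.0, 1.0]]
top 456.22122495617236 [[0.01, -0.994, 0.105, 379.006], [-0.999, -0.013, -0.032, 310.772], [0.033, -0.105, -0.994, 1193.625], [0.0, 0.0, 0.0, 1.0]]
{'clock': 0.1, 'joints': array([ 1.06338231e+00,  3.00430368e-01,  1.52151906e+00,  4.80356703e-05,
        1.32070095e+00, -6.66252839e-02]), 'qd': array([-0.00134466, -0.00136065, -0.00193138, -0.0005238 , -0.00017162,
        0.00172481]), 'effort': array([-1.03635586e-03, -5.32646120e+01, -3.53280616e+01,  7.08185602e-02,
        2.34818982e-02, -7.07554045e-05]), 'eef_pos': array([234.54807319, 497.22009979, 204.93490803]), 'eef_rot': array([-3.14054038e+00, -1.16844338e-04,  2.70079195e+00]), 'wrist_force': array([ 0.09249213, -0.40517945,  0.73208493]), 'moment': array([ 0.0253605 , -0.04551129, -0.027164  ]), 'finger_force': 0.0, 'finger_gap': 94.15634623078115}
```

View pics/scene.png

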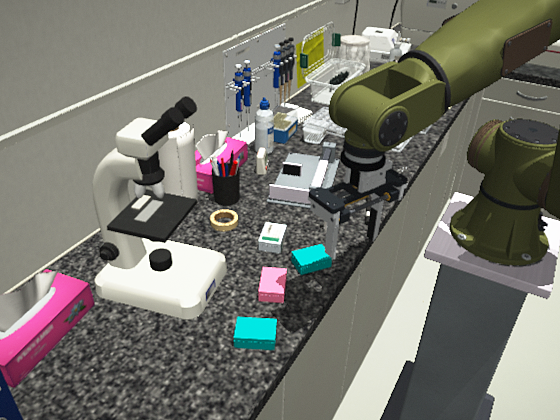

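View pics/top.png

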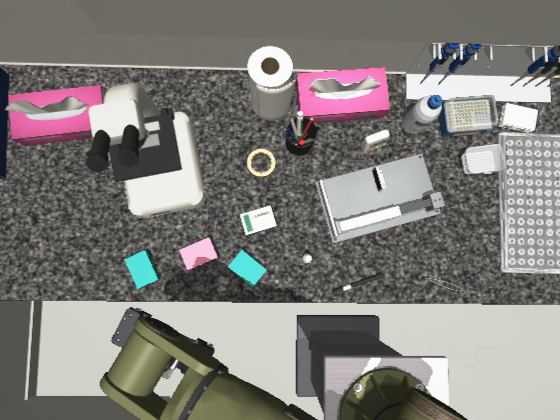

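The slide box candidates in top view are white/green (258,220), pink (198,253), turquoise (141,268) and turquoise (247,267). The white/green box is the one that is neither pink nor turquoise. The holder is at (320-440, 155-240). I'll enlarge both.

```bash
python3 - <<'E'
from h import *
a=np.load('top.npz')['frame'][145:250,230:450]
cv2.imwrite('pics/c1.png',cv2.resize(a,None,fx=3.6,fy=3.6,interpolation=cv2.INTER_CUBIC)[...,::-1])
d=np.load('top.npz');P=d['P'];f=d['frame']
# box: points above table in region
def rect(m,name):
    q=P[m][:,:2].astype(np.float32); print(name,len(q),cv2.minAreaRect(q),np.median(P[m][:,2]))
v,u=np.mgrid[:420,:560];z=P[...,2]
rect((abs(u-258)<25)&(abs(v-220)<22)&(z>24)&(z<40),'box')
rect((u>312)&(u<446)&(v>150)&(v<245)&(z>4)&(z<14),'plate')
rect((u>312)&(u<446)&(v>150)&(v<245)&(z>56)&(z<66),'tube/strip')
rect((u>312)&(u<446)&(v>150)&(v<245)&(z>66)&(z<75),'block')
rect((u>312)&(u<446)&(v>150)&(v<200)&(z>40)&(z<65),'jaws')
for r in range(150,245,6): print(r,[int(round(x)) for x in z[r,312:448:5]])
E
```

```text
box 700 ((497.8813781738281, 335.02117919921875), (56.2445068359375, 81.9779281616211), 17.71689224243164) 31.11666367986652
plate 5570 ((566.0038452148438, 14.5380859375), (250.49269104003906, 356.08770751953125), 0.6473013758659363) 8.089602896037945
tube/strip 976 ((567.1554565429688, 22.462203979492188), (145.60043334960938, 288.3126525878906), 15.740285873413086) 61.172943136357844
block 198 ((513.5133666992188, 4.1232757568359375), (39.709815979003906, 279.420654296875), 17.26908302307129) 68.01420789586518
jaws 187 ((594.4337158203125, 26.588546752929688), (86.17186737060547, 306.61663818359375), 0.6971175074577332) 49.31646387595333
150 [-1, 3, 2, 8, -3, -1, 0, -1, -2, 1, -1, 21, 5, -2, -1, -1, -2, 2, 2, 1, 0, -1, 0, 1, -2, 0, -5, 0]
156 [-3, 4, 1, 1, 2, 0, -2, -2, 2, 4, -2, 4, -2, -1, 0, 2, -1, -1, 3, 1, 5, 12, 13, -3, 0, 0, 2, 3]
162 [1, 0, -2, 5, -1, 0, 0, -4, 5, -2, 0, 0, -1, -1, -4, -1, 5, 10, 7, 6, 7, 11, 10, -1, -3, -1, 3, 5]
168 [4, -5, -1, 0, 2, -2, -1, 0, -2, 0, -1, 8, 9, 47, 7, 8, 9, 5, 11, 6, 9, 6, 8, 0, -1, -2, 4, 0]
174 [1, 0, -2, 2, 2, 2, 2, 11, 7, 12, 4, 4, 10
[... 468 characters left out ...]
9, 6, 5, 10, 4, 6, 6, 10, 8, 5, 6, 8, 8, 8, 8, 6, 60, 56, 60, 60, 65, 67, 67, 5]
210 [-1, -1, 2, 39, 9, 14, 7, 8, 6, 6, 6, 9, 9, 11, 64, 63, 64, 60, 60, 61, 58, 7, 8, 17, 8, 11, 0, 0]
216 [2, 4, -1, 6, 58, 11, 7, 12, 6, 5, 62, 61, 64, 68, 61, 62, 60, 36, 11, 9, 8, 8, 7, 5, -3, 1, 0, -2]
222 [-1, -3, 0, 7, 54, 68, 62, 58, 64, 60, 63, 63, 60, 7, 10, 6, 8, 5, 5, 7, 0, 5, 1, -1, 1, -1, -1, -1]
228 [-3, 1, 0, 0, 39, 65, 66, 61, 60, 10, 7, 8, 7, 3, 1194, 4, -2, 1, 2, 3, -1, 1, 0, 1, -2, -1, 0, -1]
234 [2, -2, 1, 3, 8, 57, 10, 10, 7, 6, 9, 1, -4, -3, -4, 4, 0, -2, 0, -3, 2, -2, 1, 0, -4, 2, -4, 5]
240 [-2, 2, 0, -1, 5, 6, 4, -3, -2, -1, -3, 0, 1, 3, -1, 4, -3, -1, -3, -1, 0, -2, -3, 2, -5, 2, 1, 0]
```

View pics/c1.png

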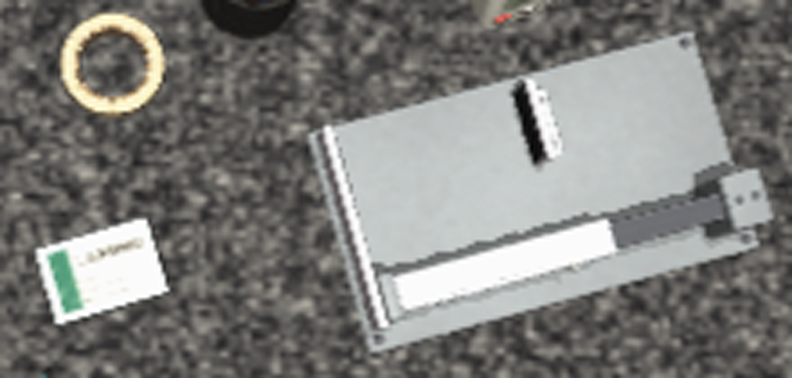

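The crop shows the white/green box at (258,220), 57×82 at z 31, so it is the slide box. The tube runs from the moving jaw bar (left) to the block (right), with the button on the near side. Next I'll fit the holder's pose.

```bash
python3 - <<'E'
from h import *
d=np.load('top.npz');f=d['frame'];T=d['T'];v,u=np.mgrid[:420,:560];z=d['P'][...,2]
def ray(u,v,h):
    r=T[:3,:3]@np.array([(u-d['cx'])/d['f'],(v-d['cy'])/d['f'],1]);o=T[:3,3]
    return (o+r*(h-o[2])/r[2])[:2]
# plate corners: from mask z 4+ & in poly, component
fm=cv2.medianBlur(np.clip(z,-20,100).astype(np.float32),5)
m=((fm>4)&(u>312)&(u<450)&(v>150)&(v<245)).astype(np.uint8)
n,l,s,c=cv2.connectedComponentsWithStats(m);k=1+s[1:,4].argmax();m=l==k
m&=fm<14
q=np.array([ray(a,b,8) for a,b in zip(u[m],v[m])],np.float32);r=cv2.minAreaRect(q);print('plate',r, cv2.boxPoints(r).round(1).tolist())
# tube: bright white pixels z~62
g=f.min(-1)
t=(fm>55)&(fm<67)&(u>340)&(u<402)&(v>195)&(v<235)&(g>200)
q=np.array([ray(a,b,62) for a,b in zip(u[t],v[t])],np.float32);print('tube',cv2.minAreaRect(q));print(cv2.fitLine(q,cv2.DIST_L2,0,.01,.01).ravel())
# corners by hand from crop
for n,(a,b,h) in dict(pFR=(688,40,8),pNR=(752,242,8),pNL=(375,347,8),pFL=(313,135,8),tubeR1=(610,219,62),tubeR2=(614,253,62),tubeL1=(393,273,62),tubeL2=(400,311,62),fixF=(516,88,48),fixN=(538,163,48),jawF=(332,128,58),jawN=(388,325,58),blk=(747,198,68)).items():
    print(n,ray(230+a/3.6-.36,145+b/3.6-.36,h).round(1))
w=cam('wrist');print(w['f'],w['cx'],w['cy'],np.round(w['cam_to_world'],3).tolist());cv2.imwrite('pics/w0.png',w['frame'][...,::-1])
E
```

```text
plate ((566.4202270507812, 11.902008056640625), (171.88531494140625, 317.2895812988281), 16.138010025024414) [[439.79998779296875, 140.39999389648438], [528.0, -164.39999389648438], [693.0999755859375, -116.5999984741211], [604.9000244140625, 188.1999969482422]]
tube ((502.2478942871094, 53.89719009399414), (24.82160758972168, 156.17227172851562), 15.933006286621094)
[ 2.7867132e-01 -9.6038651e-01  5.0221762e+02  5.3908978e+01]
pFR [678.4 -97.2]
pNR [ 527.5 -141.4]
pNL [447.  137.3]
pFL [602.2 182.7]
tubeR1 [535.6 -20.5]
tubeR2 [511.6 -22.9]
tubeL1 [495.5 132.5]
tubeL2 [469.1 127.7]
fixF [631.   41.6]
fixN [577.   26.4]
jawF [598.  174.7]
jawN [459.5 135.5]
blk [ 551.  -115.8]
325.19226210127806 282.67287615955445 208.337822972319 [[0.428, 0.875, 0.228, 168.464], [0.904, -0.413, -0.111, 528.056], [-0.003, 0.254, -0.967, 384.113], [0.0, 0.0, 0.0, 1.0]]
```

View pics/w0.png

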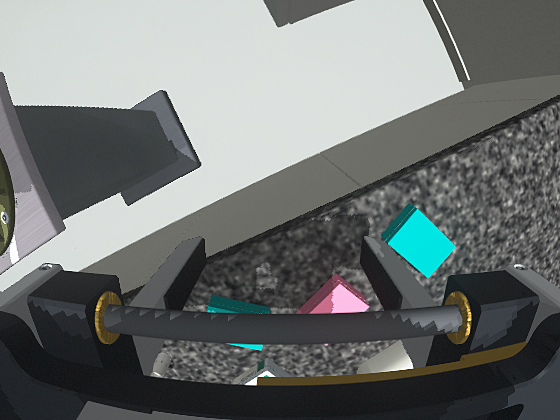

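servo_tool(motion=[[[0.435, -0.974, 0, 0, 0, 0.229, 0], [0.435, -0.974, 0, 0, 0, 0.229, 0], [0.435, -0.974, 0, 0, 0, 0.229, 0], [0.435, -0.974, 0, 0, 0, 0.229, 0], [0.435, -0.974, 0, 0, 0, 0.229, 0], [0.435, -0.974, 0, 0, 0, 0.229, 0], [0.435, -0.974, 0, 0, 0, 0.229, 0], [0.435, -0.974, -0.1, 0, 0, 0.229, 0], [0.435, -0.974, -0.25, 0, 0, 0.229, 0], [0.435, -0.974, -0.25, 0, 0, 0.229, 0]]])

```text
clock: 1.15
eef_pos: [421.6, 79.0, 135.1]
eef_rot: [-3.141, 0.002, -2.863]
wrist_force: [0.9, -0.4, -0.0]
finger_gap: 93.9
finger_force: 0.0
```

servo_tool(motion=[[[0.04, -0.1, -0.07, 0, 0, 0, 0], [0.04, -0.1, -0.07, 0, 0, 0, 0], [0.04, -0.1, -0.07, 0, 0, 0, 0], [0.04, -0.1, -0.07, 0, 0, 0, 0]]])

```text
clock: 1.55
eef_pos: [441.0, 31.5, 101.2]
eef_rot: [3.142, 0.0, -2.863]
wrist_force: [0.1, 0.6, -0.2]
finger_gap: 93.9
finger_force: 0.0
```

```bash
python3 - <<'E'
from h import *
print(manip.read_state()['eef_pos'])
w=cam('wrist');np.savez('w1.npz',frame=w['frame'],z=w['range_z'],T=w['cam_to_world'],f=w['f'],cx=w['cx'],cy=w['cy'])
im=w['frame'][200:360,150:420]
cv2.imwrite('pics/w1.png',cv2.resize(im,None,fx=2.9,fy=2.9,interpolation=cv2.INTER_CUBIC)[...,::-1])
E
```

```text
[441.04337841  31.46540072 101.16901719]
```

View pics/w1.png

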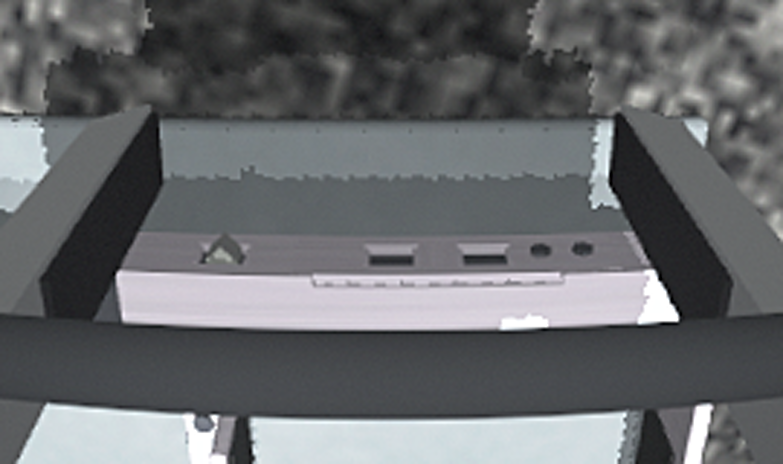

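The wrist view shows the button at crop (223,250) and the next two holes at (392,255) and (484,254), on the tube's front face. I'll cast rays onto that face.

```bash
python3 - <<'E'
from h import *
d=np.load('w1.npz');T=d['T'];g=cv2.cvtColor(d['frame'],cv2.COLOR_RGB2GRAY).astype(int)
a=np.radians(16.1);ex=np.array([np.cos(a),np.sin(a),0]);ey=np.array([-np.sin(a),np.cos(a),0]);O=np.array([515.9,6,0])
def hit(cu,cv_,x):
    u=150+(cu+.5)/2.9-.5-d['cx'];v=200+(cv_+.5)/2.9-.5-d['cy'];r=np.hypot(u,v);t=r/d['f']
    k=T[:3,:3]@np.array([u/r*np.sin(t),v/r*np.sin(t),np.cos(t)]);o=T[:3,3]
    s=(x-(o-O)@ex)/(k@ex);p=o+s*k-O;return (p@ex).round(1),(p@ey).round(1),p[2].round(1)
for n,p in dict(openEnd_top=(118,270,-12),buttontip=(222,236,-16.5),h1L=(205,243,-12),h1R=(243,243,-12),h2La=(369,249,-12),h2Ra=(417,247,-12),h2Lb=(372,263,-12),h2Rb=(414,263,-12),h3L=(460,248,-12),h3R=(508,247,-12),h3Lb=(463,263,-12),h3Rb=(507,262,-12),topface=(118,272,-12)).items(): print(n,hit(*p))
print(g[282:294,195:200].T.tolist())
for r in (285,287,289): print(r,g[r,212:330].tolist())
E
```

```text
openEnd_top (np.float64(-12.0), np.float64(-29.2), np.float64(60.6))
buttontip (np.float64(-16.5), np.float64(-1.9), np.float64(47.0))
h1L (np.float64(-12.0), np.float64(-7.9), np.float64(43.0))
h1R (np.float64(-12.0), np.float64(3.1), np.float64(42.4))
h2La (np.float64(-12.0), np.float64(39.2), np.float64(45.2))
h2Ra (np.float64(-12.0), np.float64(52.6), np.float64(44.1))
h2Lb (np.float64(-12.0), np.float64(40.1), np.float64(53.4))
h2Rb (np.float64(-12.0), np.float64(51.6), np.float64(53.5))
h3L (np.float64(-12.0), np.float64(64.7), np.float64(45.0))
h3R (np.float64(-12.0), np.float64(78.3), np.float64(45.0))
h3Lb (np.float64(-12.0), np.float64(64.9), np.float64(53.8))
h3Rb (np.float64(-12.0), np.float64(77.0), np.float64(53.7))
topface (np.float64(-12.0), np.float64(-28.9), np.float64(61.7))
[[25, 31, 75, 113, 120, 118, 116, 116, 114, 112, 105, 151], [74, 112, 121, 120, 119, 113, 115, 114, 114, 113, 105, 145], [123, 120, 115, 116, 116, 111, 113, 114, 115, 113, 105, 139], [115, 115, 112, 117, 118, 113, 114, 116, 113, 112, 107, 131], [113, 114, 114, 114, 117, 113, 113, 114, 114, 114,
[... 1042 characters left out ...]
17, 117, 116, 113, 114, 114, 116, 117, 122, 138, 137, 137, 137, 136, 135, 135, 134, 132, 131, 128, 127, 128, 126, 112, 115, 116, 116, 116, 116]
289 [115, 114, 113, 114, 114, 115, 114, 79, 61, 153, 126, 111, 122, 125, 128, 132, 167, 162, 107, 92, 71, 66, 98, 119, 113, 114, 114, 114, 112, 115, 116, 114, 114, 115, 116, 113, 114, 115, 113, 115, 112, 115, 113, 113, 113, 112, 114, 114, 113, 111, 113, 115, 114, 115, 114, 112, 114, 112, 116, 114, 115, 115, 117, 116, 120, 79, 46, 45, 49, 46, 47, 49, 46, 47, 46, 48, 45, 46, 47, 42, 76, 121, 119, 117, 115, 113, 117, 120, 117, 118, 117, 114, 115, 115, 115, 116, 121, 99, 50, 47, 48, 49, 47, 47, 48, 50, 49, 51, 50, 49, 46, 43, 67, 118, 117, 113, 114, 114]
```

servo_tool(motion=[[[0.15, -0.053, 0, 0, 0, -0.499, 0], [0.15, -0.053, 0, 0, 0, -0.499, 0], [0.15, -0.053, 0, 0, 0, -0.499, 0], [0.15, -0.053, 0, 0, 0, -0.499, 0], [0.15, -0.053, 0, 0, 0, -0.499, 0], [0.15, -0.053, 0, 0, 0, -0.499, 0], [0.15, -0.053, 0, 0, 0, -0.499, 0], [0.15, -0.053, 0, 0, 0, -0.499, 0], [0.15, -0.053, 0, 0, 0, -0.499, 0], [0.15, -0.053, 0, 0, 0, -0.499, 0]]])

```text
clock: 2.6
eef_pos: [516.2, 5.9, 101.8]
eef_rot: [3.14, 0.001, 1.916]
wrist_force: [0.8, -0.3, -0.1]
finger_gap: 93.9
finger_force: 0.0
```

servo_tool(motion=[[[0, 0, 0, 0, 0, -0.02, 0], [0, 0, 0, 0, 0, -0.02, 0], [0, 0, 0, 0, 0, -0.02, 0]]])

```text
clock: 2.9
eef_pos: [516.2, 5.3, 101.3]
eef_rot: [3.141, 0.0, 1.861]
wrist_force: [0.5, 0.3, 0.7]
finger_gap: 93.9
finger_force: 0.0
```

servo_tool(motion=[[[0, -0.001, -0.07, 0, 0, -0.003, 0], [0, -0.001, -0.14, 0, 0, -0.003, 0], [0, -0.001, -0.14, 0, 0, -0.003, 0.3], [0, -0.001, -0.14, 0, 0, -0.003, 0.5], [0, -0.001, -0.14, 0, 0, -0.003, 0.6], [0, -0.001, -0.14, 0, 0, -0.003, 0.6]]], newtons=10)

```text
clock: 3.5
eef_pos: [516.9, 3.8, 32.2]
eef_rot: [3.139, 0.001, 1.848]
wrist_force: [-0.3, -0.7, 0.0]
finger_gap: 65.4
finger_force: 0.0
```

```bash
python3 - <<'E'
from h import *
print(manip.read_state())
w=cam('wrist');np.savez('w2.npz',frame=w['frame'],z=w['range_z'],T=w['cam_to_world'],f=w['f'],cx=w['cx'],cy=w['cy'])
cv2.imwrite('pics/w2.png',w['frame'][...,::-1])
E
```

```text
{'clock': 3.5, 'joints': array([-6.34907249e-02,  4.42976459e-01,  1.77247919e+00, -1.84219159e-06,
        9.23590434e-01, -3.41086929e-01]), 'qd': array([-0.00137528,  0.00522627,  0.00648236,  0.00172653, -0.00642013,
        0.00203094]), 'effort': array([ 4.40889050e-02, -5.33589900e+01, -2.76987755e+01,  5.28147211e-02,
        6.34764740e-02, -1.03307428e-02]), 'eef_pos': array([516.90842164,   3.81043411,  32.21602019]), 'eef_rot': array([3.13919328e+00, 8.53243417e-04, 1.84839262e+00]), 'wrist_force': array([-0.33893274, -0.65845722,  0.03204861]), 'moment': array([-0.0602315 ,  0.04739181, -0.05587759]), 'finger_force': 0.0, 'finger_gap': 65.36440891130796}
```

View pics/w2.png

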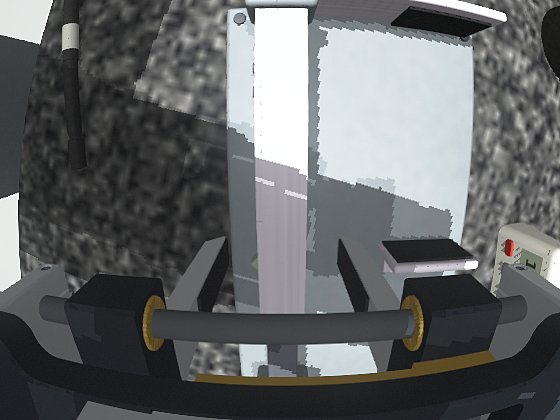

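The tube is centred between the fingers (columns 225–340, tube 256–308), so I'll close on it.

servo_tool(motion=[[[0, 0, 0, 0, 0, 0, 0.72], [0, 0, 0, 0, 0, 0, 0.8], [0, 0, 0, 0, 0, 0, 0.85], [0, 0, 0, 0, 0, 0, 0.85], [0, 0, 0, 0, 0, 0, 0.85], [0, 0, 0, 0, 0, 0, 0.85], [0, 0, 0, 0, 0, 0, 0.85], [0, 0, 0, 0, 0, 0, 0.85]]], newtons=10)

```text
clock: 4.35
eef_pos: [516.2, 3.8, 30.5]
eef_rot: [3.141, 0.0, 1.848]
wrist_force: [3.9, 1.8, -5.1]
finger_gap: 23.9
finger_force: 10.0
```

servo_tool(motion=[[[0.0006, -0.0019, 0, 0, 0, 0, 0.85], [0.0011, -0.0038, 0, 0, 0, 0, 0.85], [0.0017, -0.0058, 0, 0, 0, 0, 0.85], [0.0022, -0.0077, 0, 0, 0, 0, 0.85]]])

```text
clock: 4.75
eef_pos: [517.1, 0.7, 30.5]
eef_rot: [3.141, -0.001, 1.848]
wrist_force: [2.0, 9.0, -3.0]
finger_gap: 24.3
finger_force: 10.0
```

servo_tool(motion=[[[0.0007, -0.0023, 0, 0, 0, 0, 0.85], [0.0014, -0.0046, 0, 0, 0, 0, 0.85], [0.002, -0.0069, 0, 0, 0, 0, 0.85], [0.0027, -0.0092, 0, 0, 0, 0, 0.85], [0.0033, -0.0115, 0, 0, 0, 0, 0.85], [0.004, -0.0138, 0, 0, 0, 0, 0.85], [0.0046, -0.0161, 0, 0, 0, 0, 0.85], [0.0053, -0.0184, 0, 0, 0, 0, 0.85]]])

```text
clock: 5.55
eef_pos: [519.8, -8.5, 30.5]
eef_rot: [3.141, -0.001, 1.848]
wrist_force: [2.3, 7.1, -2.8]
finger_gap: 24.0
finger_force: 10.0
```

```bash
cat > tube.py <<'E'
from h import *
# tube end / jaw in top view before vs now
c=cam('top');a=np.radians(16.1);ex=np.array([np.cos(a),np.sin(a)]);ey=np.array([-ex[1],ex[0]]);O=np.array([516.3,4.8])
P=pts(c)
def jaw(P):
    x=(P[...,:2]-O)@ex;y=(P[...,:2]-O)@ey;z=P[...,2]
    m=(x>45)&(x<125)&(z>49)&(z<66)&(y>60)&(y<180);return round(float(np.median(y[m])),1),int(m.sum())
print('jaw y start/now',jaw(np.load('top.npz')['P']),jaw(P)); s=manip.read_state();print((s['eef_pos'][:2]-O)@ey,s['wrist_force'][:2]@ey)
E
python3 tube.py
```

```text
jaw y start/now (144.0, 92) (131.9, 91)
-13.939146951440911 5.588484625440188
```

servo_tool(motion=[[[0.0016, -0.0054, 0, 0, 0, 0, 0.85], [0.0031, -0.0108, 0, 0, 0, 0, 0.85], [0.0047, -0.0161, 0, 0, 0, 0, 0.85], [0.0062, -0.0215, 0, 0, 0, 0, 0.85], [0.0078, -0.0269, 0, 0, 0, 0, 0.85], [0.0093, -0.0323, 0, 0, 0, 0, 0.85], [0.0109, -0.0377, 0, 0, 0, 0, 0.85], [0.0124, -0.043, 0, 0, 0, 0, 0.85], [0.014, -0.0484, 0, 0, 0, 0, 0.85], [0.0155, -0.0538, 0, 0, 0, 0, 0.85]]])

```text
clock: 6.6
eef_pos: [527.5, -35.5, 30.5]
eef_rot: [3.142, -0.001, 1.848]
wrist_force: [2.7, 7.9, -2.4]
finger_gap: 24.1
finger_force: 10.0
```

```bash
python3 tube.py
```

```text
jaw y start/now (144.0, 92) (103.8, 93)
-42.29793811822799 1.0823020620964452
```

servo_tool(motion=[[[0.0006, -0.0019, 0, 0, 0, 0, 0.85], [0.0011, -0.0038, 0, 0, 0, 0, 0.85], [0.0017, -0.0058, 0, 0, 0, 0, 0.85], [0.0022, -0.0077, 0, 0, 0, 0, 0.85]]])

```text
clock: 7.05
eef_pos: [528.7, -39.7, 30.5]
eef_rot: [3.141, -0.0, 1.848]
wrist_force: [4.3, 5.2, -4.4]
finger_gap: 23.8
finger_force: 10.0
```

servo_tool(motion=[[[0.0003, -0.001, 0, 0, 0, 0, 0.85], [0.0006, -0.0019, 0, 0, 0, 0, 0.85]]])

```text
clock: 7.25
eef_pos: [528.9, -40.3, 30.5]
eef_rot: [3.141, -0.001, 1.848]
wrist_force: [2.8, 8.1, -2.7]
finger_gap: 24.0
finger_force: 10.0
```

servo_tool(motion=[[[0.0003, -0.001, 0, 0, 0, 0, 0.85], [0.0006, -0.0019, 0, 0, 0, 0, 0.85]]])

```text
clock: 7.45
eef_pos: [529.2, -41.2, 30.5]
eef_rot: [3.142, -0.001, 1.848]
wrist_force: [1.9, 7.4, -1.2]
finger_gap: 24.4
finger_force: 10.0
```

servo_tool(motion=[[[0.0003, -0.001, 0, 0, 0, 0, 0.85], [0.0006, -0.0019, 0, 0, 0, 0, 0.85]]])

```text
clock: 7.65
eef_pos: [529.5, -42.2, 30.5]
eef_rot: [3.142, -0.001, 1.848]
wrist_force: [1.9, 5.8, -1.5]
finger_gap: 23.7
finger_force: 10.0
```

```bash
python3 tube.py
```

```text
jaw y start/now (144.0, 92) (96.9, 93)
-48.83572053583526 5.7672220399676
```

```bash
cat > btn.py <<'E'
from h import *
w=cam('wrist');T=np.array(w['cam_to_world']);v,u=np.mgrid[:420,:560];U=u-w['cx'];V=v-w['cy'];r=np.hypot(U,V)+1e-9;t=r/w['f']
k=np.stack([U/r*np.tan(t),V/r*np.tan(t),np.ones_like(r),],-1)*w['range_z'][...,None]
P=k@T[:3,:3].T+T[:3,3];a=np.radians(16.1);ex=np.array([np.cos(a),np.sin(a)]);ey=np.array([-ex[1],ex[0]]);O=np.array([516.3,4.8])
x=(P[...,:2]-O)@ex;y=(P[...,:2]-O)@ey;z=P[...,2]
q=(y>-15)&(y<75)&(z>35)&(z<70)&(abs(x)<30)&(w['range_z']>0)
for y0 in range(-14,70,3):
    m=q&(y>=y0)&(y<y0+3)
    if m.sum(): print(y0,m.sum(),np.percentile(x[m],[1,50,99]).round(1),z[m].min().round(1),'low-x z45-55:',((x<-13.5)&m).sum())
cv2.imwrite('pics/btn.png',cv2.resize(w['frame'][60:240,190:340],None,fx=4,fy=3.3,interpolation=cv2.INTER_CUBIC)[...,::-1])
E
python3 btn.py
```

```text
-14 324 [-12.5  -0.7  11. ] 60.2 low-x z45-55: 0
-11 328 [-12.4  -0.7  11.4] 60.0 low-x z45-55: 0
-8 330 [-12.8  -0.7  11.4] 59.7 low-x z45-55: 0
-5 351 [-13.3  -1.1  11.4] 52.9 low-x z45-55: 4
-2 366 [-16.3  -2.   11.3] 53.7 low-x z45-55: 37
1 379 [-15.4  -1.5  11.3] 45.3 low-x z45-55: 25
4 332 [-12.5  -0.6  11.3] 59.8 low-x z45-55: 0
7 352 [-12.6  -0.4  11.3] 59.5 low-x z45-55: 0
10 335 [-12.5  -1.   11.2] 59.2 low-x z45-55: 0
13 371 [-12.4  -0.5  11.3] 60.1 low-x z45-55: 0
16 325 [-12.3  -0.5  11.7] 59.9 low-x z45-55: 0
19 377 [-12.3  -0.5  11.7] 59.3 low-x z45-55: 0
22 350 [-12.2   0.4  11.6] 59.9 low-x z45-55: 0
25 343 [-12.3  -1.4  11.2] 59.4 low-x z45-55: 0
28 363 [-12.5  -0.5  11.2] 59.4 low-x z45-55: 0
31 334 [-12.6  -0.9  11.2] 59.3 low-x z45-55: 0
34 369 [-12.6  -0.4  11.2] 59.4 low-x z45-55: 0
37 343 [-13.7  -0.9  11.3] 51.6 low-x z45-55: 5
40 375 [-13.8  -0.4  11.7] 51.9 low-x z45-55: 6
43 342 [-12.1  -0.2  11.7] 51.1 low-x z45-55: 1
46 355 [-12.5  -0.8  11.3] 60.1 low-x z45-55: 0
49 338 [-13.8  -0.8  11.3] 50.0 low-x z45-55: 5
52 351 [-14.2  -0.8  11.3] 51.4 low-x z45-55: 11
55 337 [-12.1  -0.8  11.4] 51.7 low-x z45-55: 1
58 335 [-12.    0.1  11.4] 59.9 low-x z45-55: 0
61 326 [-12.   -0.5  11.8] 60.0 low-x z45-55: 0
64 323 [-12.   -0.3  11.4] 60.0 low-x z45-55: 0
67 319 [-12.1  -0.3  11.5] 59.6 low-x z45-55: 0
```

View pics/btn.png

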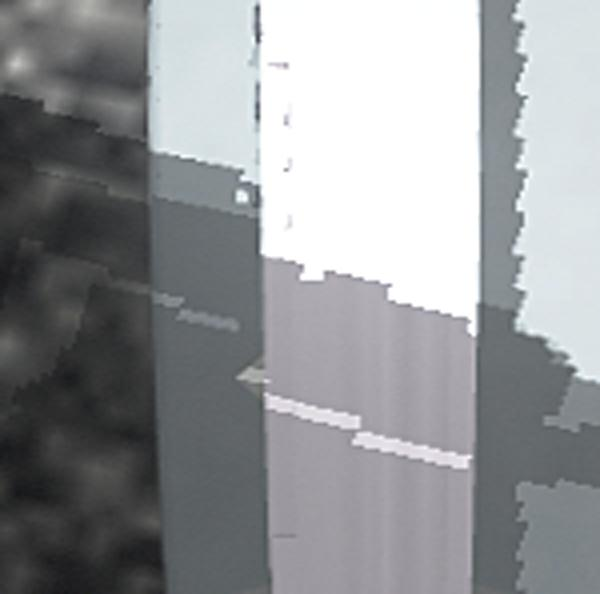

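The button stands out at crop (250,375), reaching x = -16.3 at y ≈ 0, so it is fully out in the next hole at a slide of about 47. I'll release and rise.

servo_tool(motion=[[[0, 0, 0, 0, 0, 0, 0.5], [0, 0, 0, 0, 0, 0, 0.4], [0, 0, 0, 0, 0, 0, 0.4], [0, 0, 0.1, 0, 0, 0, 0.4], [0, 0, 0.2, 0, 0, 0, 0.4], [0, 0, 0.2, 0, 0, 0, 0.4]]])

```text
clock: 8.35
eef_pos: [532.2, -43.4, 136.9]
eef_rot: [3.133, 0.004, 1.848]
wrist_force: [0.4, -0.2, -0.4]
finger_gap: 56.4
finger_force: 0.0
```

servo_tool(motion=[[[-0.063, 0.754, 0, 0, 0, 0, 0], [-0.063, 0.754, 0, 0, 0, 0, 0], [-0.063, 0.754, 0, 0, 0, 0, 0], [-0.063, 0.754, 0, 0, 0, 0.005, 0], [-0.063, 0.754, 0, 0, 0, 0.009, 0], [-0.063, 0.754, 0, 0, 0, 0.009, 0], [-0.063, 0.754, 0, 0, 0, 0.009, 0], [-0.063, 0.754, 0, 0, 0, 0.009, 0], [-0.063, 0.754, 0, 0, 0, 0.009, 0], [-0.063, 0.754, 0, 0, 0, 0.009, 0]]])

```text
clock: 9.35
eef_pos: [497.8, 334.1, 129.9]
eef_rot: [-3.141, 0.0, 1.877]
wrist_force: [-0.3, 0.3, -0.6]
finger_gap: 94.0
finger_force: 0.0
```

```bash
cat > box.py <<'E'
from h import *
w=cam('wrist');T=np.array(w['cam_to_world']);v,u=np.mgrid[:420,:560];U=u-w['cx'];V=v-w['cy'];r=np.hypot(U,V)+1e-9;t=r/w['f']
k=np.stack([U/r*np.tan(t),V/r*np.tan(t),np.ones_like(r)],-1)@T[:3,:3].T;Q=T[:3,3]+k*((31-T[2,3])/k[...,2])[...,None]
P=T[:3,3]+k*w['range_z'][...,None]
m=(np.hypot(Q[...,0]-498,Q[...,1]-335)<65)&(abs(P[...,2]-31)<5)&(w['range_z']>0)
print('ray',cv2.minAreaRect(Q[m][:,:2].astype(np.float32)),m.sum())
d=np.load('top.npz');T=d['T'];
k=np.stack([(u-d['cx'])/d['f'],(v-d['cy'])/d['f'],np.ones_like(r)],-1)@T[:3,:3].T;Q=T[:3,3]+k*((31-T[2,3])/k[...,2])[...,None]
z=d['P'][...,2];m=(np.hypot(Q[...,0]-498,Q[...,1]-335)<65)&(z>22)&(z<40);print('top',cv2.minAreaRect(Q[m][:,:2].astype(np.float32)))
# jaw faces now, top cam
c=cam('top');P=pts(c);a=np.radians(16.1);ex=np.array([np.cos(a),np.sin(a)]);ey=np.array([-ex[1],ex[0]]);O=np.array([516.3,4.8])
x=(P[...,:2]-O)@ex;y=(P[...,:2]-O)@ey;z=P[...,2]
for n,mm in(('mov',(x>45)&(x<125)&(z>50)&(z<66)&(y>60)&(y<180)),('fix',(x>50)&(x<140)&(z>40)&(z<56)&(y>-40)&(y<30))): print(n,np.percentile(y[mm],[5,25,50,75,95]).round(1),np.percentile(x[mm],[3,97]).round(1))
print(manip.read_state()['eef_pos'],manip.read_state()['eef_rot'])
cv2.imwrite('pics/box.png',w['frame'][...,::-1])
E
python3 box.py
```

```text
ray ((496.9460144042969, 334.36700439453125), (56.035484313964844, 81.9122543334961), 17.546890258789062) 5660
top ((497.5050048828125, 334.8254699707031), (56.59465408325195, 81.72321319580078), 17.6442928314209)
mov [93.3 94.9 96.6 98.2 99.3] [ 47.5 122.1]
fix [-10.7  -8.4  -6.4  -5.1  -3. ] [ 67.  121.1]
[498.24838746 333.0942072  130.37265607] [-3.14126337e+00  2.84757185e-04  1.87525584e+00]
```

servo_tool(motion=[[[-0.002, 0.003, -0.1, 0, 0, 0.001, 0], [-0.002, 0.003, -0.2, 0, 0, 0.001, 0], [-0.002, 0.003, -0.244, 0, 0, 0.001, 0], [-0.002, 0.003, -0.244, 0, 0, 0.001, 0], [-0.002, 0.003, -0.244, 0, 0, 0.001, 0.3], [-0.002, 0.003, -0.244, 0, 0, 0.001, 0.45], [-0.002, 0.003, -0.244, 0, 0, 0.001, 0.5], [-0.002, 0.003, -0.244, 0, 0, 0.001, 0.5], [-0.002, 0.003, -0.244, 0, 0, 0.001, 0.5], [-0.002, 0.003, -0.244, 0, 0, 0.001, 0.5]]], newtons=10)

```text
clock: 10.45
eef_pos: [497.2, 335.8, 9.1]
eef_rot: [3.141, -0.0, 1.879]
wrist_force: [-2.2, -0.8, 4.5]
finger_gap: 56.0
finger_force: 10.0
```

servo_tool(motion=[[[0, 0, 0, 0, 0, 0, 0.5], [0, 0, 0.05, 0, 0, 0, 0.5], [0, 0, 0.12, 0, 0, 0, 0.5], [0, 0, 0.2, 0, 0, 0, 0.5], [0, 0, 0.2, 0, 0, 0, 0.5]]])

```text
clock: 10.95
eef_pos: [498.9, 336.8, 113.9]
eef_rot: [3.134, -0.002, 1.879]
wrist_force: [0.7, -0.1, -1.1]
finger_gap: 56.2
finger_force: 10.0
```

servo_tool(motion=[[[0.1, -0.4, 0, 0, 0, -0.009, 0.5], [0.1, -0.4, 0, 0, 0, -0.009, 0.5], [0.1, -0.4, 0, 0, 0, -0.009, 0.5], [0.1, -0.4, 0, 0, 0, -0.009, 0.5], [0.195, -0.52, 0, 0, 0, -0.009, 0.5], [0.195, -0.52, 0, 0, 0, -0.009, 0.5], [0.195, -0.52, 0, 0, 0, -0.009, 0.5], [0.195, -0.52, 0, 0, 0, -0.009, 0.5], [0.195, -0.52, 0, 0, 0, -0.009, 0.5], [0.195, -0.52, 0, 0, 0, -0.009, 0.5]]])

```text
clock: 11.95
eef_pos: [594.0, 76.7, 108.4]
eef_rot: [-3.141, -0.0, 1.852]
wrist_force: [-0.9, 0.1, -0.6]
finger_gap: 56.1
finger_force: 10.0
```

```bash
cat > chk.py <<'E'
from h import *
w=cam('wrist');T=np.array(w['cam_to_world']);v,u=np.mgrid[:420,:560];U=u-w['cx'];V=v-w['cy'];r=np.hypot(U,V)+1e-9;t=r/w['f']
k=np.stack([U/r*np.tan(t),V/r*np.tan(t),np.ones_like(r)],-1)@T[:3,:3].T;P=T[:3,3]+k*w['range_z'][...,None]
s=manip.read_state();print(s['eef_pos'],s['eef_rot'])
a=np.radians(16.15);ex=np.array([np.cos(a),np.sin(a)]);ey=np.array([-ex[1],ex[0]]);O=np.array([516.3,4.8])
def st(n,P):
    x=(P[...,:2]-O)@ex;y=(P[...,:2]-O)@ey;z=P[...,2];h=s['eef_pos'][2]+22.5
    for nm,m in(('mov',(x>45)&(x<125)&(z>50)&(z<66)&(y>60)&(y<180)),('fix',(x>50)&(x<140)&(z>40)&(z<56)&(y>-40)&(y<30)),('box',(abs(z-h)<6)&(abs(x-95)<60)&(abs(y-45)<60))):
        if m.sum()>20: print(n,nm,m.sum(),'y',np.percentile(y[m],[2,98]).round(1),'x',np.percentile(x[m],[2,98]).round(1),'z',np.median(z[m]).round(1),cv2.minAreaRect(P[m][:,:2].astype(np.float32))[2] if nm=='box' else '')
st('wrist',P);st('top',pts(cam('top')))
print('tcp',(s['eef_pos'][:2]-O)@ex,(s['eef_pos'][:2]-O)@ey)
cv2.imwrite('pics/chk.png',w['frame'][...,::-1])
E
python3 chk.py
```

```text
[594.11405278  76.58558985 108.5306285 ] [-3.14145276e+00 -5.13455212e-05  1.85251069e+00]
wrist mov 976 y [92.6 98.2] x [ 46.4 123.2] z 57.5 
wrist box 13423 y [18.8 86.5] x [ 66.6 122.4] z 130.5 16.026338577270508
top mov 86 y [92.7 99.2] x [ 46.9 123. ] z 57.2 
top box 349 y [52.9 87.4] x [ 68.2 123.5] z 130.5 15.303461074829102
tcp 94.71063627208098 47.30848863398103
```

View pics/chk.png

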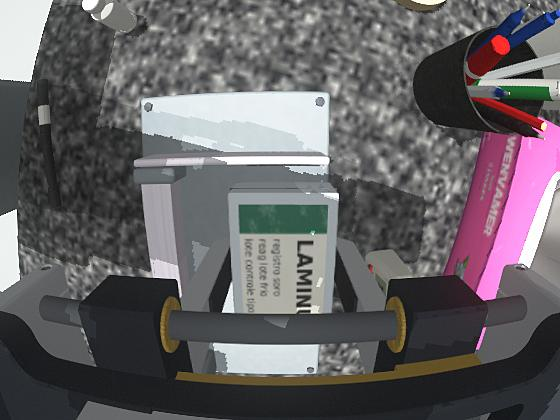

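The box is held square. Its far edge (row 188) clears the moving jaw (row 160) by about 5 mm, so I'll shift it 1.3 mm towards the fixed jaw and lower it.

servo_tool(motion=[[[0.0007, -0.0025, 0, 0, 0, 0, 0.5], [0.0007, -0.0025, -0.04, 0, 0, 0, 0.5], [0.0007, -0.0025, -0.08, 0, 0, 0, 0.5], [0.0007, -0.0025, -0.12, 0, 0, 0, 0.5], [0.0007, -0.0025, -0.15, 0, 0, 0, 0.5], [0.0007, -0.0025, -0.17, 0, 0, 0, 0.5], [0.0007, -0.0025, -0.176, 0, 0, 0, 0.5], [0.0007, -0.0025, -0.178, 0, 0, 0, 0.5], [0.0007, -0.0025, -0.178, 0, 0, 0, 0.5]]])

```text
clock: 12.95
eef_pos: [595.3, 74.4, 20.2]
eef_rot: [3.141, 0.0, 1.851]
wrist_force: [-0.7, 0.2, -0.5]
finger_gap: 55.8
finger_force: 10.0
```

servo_tool(motion=[[[0, 0, -0.002, 0, 0, 0, 0.5], [0, 0, -0.004, 0, 0, 0, 0.5], [0, 0, -0.005, 0, 0, 0, 0.5], [0, 0, -0.005, 0, 0, 0, 0.5]]])

```text
clock: 13.35
eef_pos: [594.9, 74.4, 17.1]
eef_rot: [3.141, 0.0, 1.851]
wrist_force: [0.7, 0.8, -0.7]
finger_gap: 56.1
finger_force: 10.0
```

servo_tool(motion=[[[0, 0, -0.001, 0, 0, 0, 0.5], [0, 0, -0.002, 0, 0, 0, 0.5], [0, 0, -0.002, 0, 0, 0, 0.5]]])

```text
clock: 13.65
eef_pos: [594.9, 74.4, 17.0]
eef_rot: [3.141, 0.0, 1.851]
wrist_force: [-5.0, -0.6, 10.2]
finger_gap: 56.1
finger_force: 10.0
```

Contact is made (10 N upward), so I'll release and rise.

servo_tool(motion=[[[0, 0, 0.001, 0, 0, 0, 0.4], [0, 0, 0.001, 0, 0, 0, 0.3], [0, 0, 0.001, 0, 0, 0, 0.22], [0, 0, 0.001, 0, 0, 0, 0.22], [0, 0, 0.08, 0, 0, 0, 0.22], [0, 0, 0.18, 0, 0, 0, 0.22], [0, 0, 0.28, 0, 0, 0, 0.22], [0, 0, 0.28, 0, 0, 0, 0.22]]])

```text
clock: 14.45
eef_pos: [597.5, 74.6, 163.3]
eef_rot: [3.131, 0.002, 1.851]
wrist_force: [0.1, -0.2, -0.7]
finger_gap: 73.1
finger_force: 0.0
```

```bash
sed -i 's/abs(z-h)<6/abs(z-39)<5/' chk.py; python3 chk.py; python3 btn.py | awk '$1>=-8&&$1<=8'
```

```text
[596.21849919  74.50690848 159.3908244 ] [3.13559495e+00 1.29470912e-03 1.85111548e+00]
wrist mov 591 y [92.  97.7] x [ 46.5 123.2] z 57.6 
wrist fix 720 y [-10.6  27.5] x [ 66.9 122. ] z 44.4 
wrist box 5150 y [-4.9 84.5] x [ 67.1 121.4] z 39.2 15.962063789367676
top mov 93 y [91.1 99.1] x [ 47.2 122.4] z 56.9 
top fix 56 y [ 9.6 29.9] x [ 71.  121.4] z 41.5 
top box 631 y [10.6 98.6] x [ 67.3 122.1] z 39.2 16.58385467529297
tcp 96.15384303950091 44.72648065623494
-8 36 [-12.9  -7.    0.5] 59.2 low-x z45-55: 0
-5 45 [-11.9  -4.3   3.8] 61.0 low-x z45-55: 0
-2 53 [-16.6  -4.1   5.5] 54.4 low-x z45-55: 4
1 56 [-12.1  -2.8   7.1] 61.1 low-x z45-55: 0
4 69 [-11.7  -0.6  10.9] 38.8 low-x z45-55: 0
7 91 [-11.5   4.8  11.8] 38.6 low-x z45-55: 0
```

View pics/chk.png

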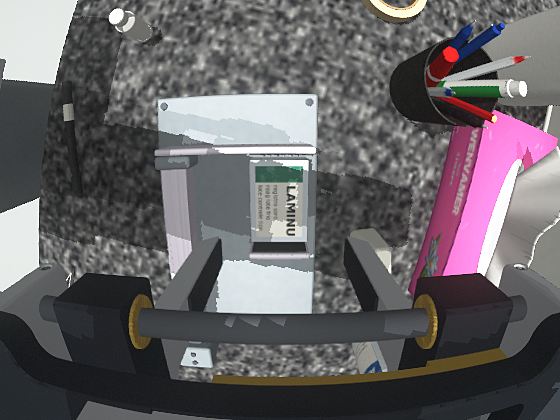

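The box lies flat (top at z 39) and square between the jaws (rows 155 and 250), the button is still out, and the gripper is clear.

```bash
python3 -c "
from cell import manip;print(manip.sign_off())"
```

```text
the job is handed in; nothing more can be done
None
```

The job is handed in at about 15 s: the holder is one hole shorter with the button fully out in the next hole, and the slide box sits flat and square between the jaws, released.

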